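Hold the rocker tray level for the label scanner

ROBOT

A 6-joint arm with a two-finger parallel gripper is mounted at the origin on the work surface. World frame = base frame: x ahead of the robot, y to its left, z up, the work surface at z = 0. Lengths are in mm, angles in rad, forces in N, time in s.
With the tool pointing down it reaches from about 300 to 875 mm from the base axis. Payload 4.2 kg.
Tool frame: the origin (TCP) lies midway between the tips of the shut fingers; the grasp point (between the pads) lies 19 mm behind it; z points along the fingers, y is the line along which they close (so a half turn about z gives the same grasp; the last joint's range is limited). The gripper opens to 85 mm and grips with 20 to 120 N. Pads are 22 mm wide; open, the fingers measure 114 mm over their backs; the gripper's body (76 mm by 85 mm) begins 54 mm behind the grasp point. The pads swing forward as they close: fully open they stand 13 mm farther back than shut.
Start: joints at [-1.139, 0.32, 1.565, -0, 1.257, -0.02], TCP at [251.043, -517.322, 204.038] pointing down, gripper open.
Joint ranges: [-3.11, 3.11], [-0.84, 2.01], [0.21, 2.61], [-1.34, 4.49], [0.05, 2.63], [-2.56, 2.56]. Speed limits (rad/s): [2.57, 2.57, 3.14, 3.14, 3.14, 3.14].

INTERFACE

Orientations are given as a 3x3 rotation matrix whose columns are the frame's x, y, z axes.
In Python, from station import read_state, read_camera, finish_job gives the robot as it stands. The module is installed in compiled form; this text tells all that it offers.
- The arm moves only by the tool apply_moves, never from a script. Its argument "plan" is a list that holds one entry, the list of rows, each a list of 7 numbers: the shift along the tool's x, y, z in cm, then the turn, a rotation vector about the tool's x, y, z in rad, then the opening, from 0 (shut) to 1 (fully open). A call has 1 to 20 rows; each row shifts and turns the commanded pose from where the row before left it, along the tool's axes as they then stand; what a row does not reach is not made up. A row lasts 1/8 s, in which the tool goes at most 62.5 mm and 10.7 degrees, less where a joint would pass 70% of its speed; a pose out of reach is approached as far as the arm can. A call with a gripper value outside its range is refused whole. The fingers move at their own pace and stop on an object; "grip_force" is the grip in N (left out, the last holds). Time passes only in rows, so rows that do not move let the fingers close. It gives the time, the measured TCP pose, the force, the opening and the grip force at its end, in the units of the state.
- read_state(): the state, without advancing time (a new reading comes with each control period).
- read_camera(name): name is "side" or "top" or "wrist"; returns a dict with "image" (384x512x3 uint8, red, green, blue), "fx", "fy", "cx", "cy" (pixels), "camera_from_world" (4x4, takes a point from world to camera coordinates); the wrist camera has in their place "tool_from_camera" (4x4, takes a point from camera to tool coordinates, whose origin is the TCP and whose axes are the flange's). Camera axes: x right, y down, z forward; pixel columns grow to the right and rows downward; lengths in mm; the calibration is good to about 2 mm. A picture is of the moment at which its call begins: read the wrist's pose just before it. There is no depth.
- finish_job(): hands the job in; it is judged then, once.
The state is a dict: "time": time; "qpos": joint angles; "joint_velocities": joint speeds; "joint_efforts": joint torques, N m; "eef_pos": TCP position; "ee_rot": TCP orientation; "contact_force": force on the tool from outside, world axes, zero at the start; "moment": the same for the moment, N m; "opening": finger opening in mm; "grasp_force": force on a finger pad.
Only numpy, scipy, OpenCV 4.12 (cv2) and the standard library are available. Lean on these libraries where they do the work, as an engineer would, in place of code of your own. Each camera call takes 0.05 s, during which the arm holds its last target. There are 200 camera calls.

TASK

The rocker tray with the two strapped cartons lies tipped down to the robot's left. Using only its sprung handle, bring the top-heavy tray level, keep it level for five seconds without a break so the scanner can read the labels, then tip it on to the right until it lies down on its right-hand rest, and let go of the handle. Touch nothing but the handle, and do not bang the tray onto its rests or disturb the bell, stapler, vase and sharpener.

Things in the scene. Friction and masses are not known exactly. Their poses are not given: they have to be found in the camera images.
- stand: Fixed grey steel stand on the bench, base 240 x 440 x 12 mm, two bearing uprights, a rubber-topped rest under each tray end. Origin: centre of its underside. x axis along the rocker shaft, away from the robot; y along the level tray to the robot's left; z up.
- shaft (a point): Point on the horizontal rocker shaft, 130 mm above the bench, midway between the uprights; axes as the stand's. Tray and handle both turn about the line through it along the stand's x. Bearing damping 0.012 N m s/rad, hardly any friction. A needle on the far side shows the tilt on a white plate; its long tick means level.
- rocker (a joint): Tilt of the tray, rad: 0 level, -0.28 left end (stand's +y) down on its rest as at the start, +0.28 right end down. Positive about the stand's +x. Top-heavy: falls to either side, time constant 0.6 to 1 s. Inertia about the shaft 0.075 kg m2; gravity drives it from level with 0.45 N m per rad (nominal, load varies 20 %); side imbalance up to 0.09 N m either way.
- handle (a joint): Angle of the handle relative to the tray, rad, 0 = square to it, range -1.1 to 1.1, positive about the stand's +x (top towards the stand's -y). A torsion spring between handle and tray turns the tray with 0.30 N m per rad of this angle (damping 0.02 N m s/rad). Handle angle from upright = rocker + handle. Counterweighted; only the spring holds it.
- grip (a point): Middle of the handle's black rubber crossbar, a round bar 20 mm in diameter and 60 mm long, parallel to the shaft, pointing from the lever's top towards the robot. It lies 150 mm from the shaft line, and 150 mm along the stand's -x from point shaft. Free from above; the tray's near edge is 85 mm further along +x. Axes as the handle's.
- cradle: Aluminium tray 130 x 460 mm, from 33 mm below to 1 mm below the shaft line, with two cardboard cartons 115 x 130 x 105 mm strapped on its ends, centres 155 mm either side of the shaft, tops 78 mm above the shaft line when level; 2.7 kg. Origin on the shaft; y along the tray to the left. Must not be touched.
- packet: Small flat white paper packet 80 x 60 x 24 mm of unknown weight (about 0.1 kg) stuck on top of the left carton; origin under its centre.
- bell: Brass desk bell, 84 mm across, 58 mm high, loose bystander. Origin: centre of underside.
- stapler: Black stapler 150 x 38 x 51 mm, loose bystander, length along its x. Origin: centre of underside.
- vase: White ceramic vase, 100 mm across, 165 mm high, loose bystander, easily tipped. Origin: centre of underside.
- sharpener: Green cast-iron hand-crank pencil sharpener, 120 mm high, screwed to the bench, about 150 mm long with its crank. Origin: centre of underside.

How it is judged (in metres and radians):
On the way:
1. the tray is kept level (within 0.08 rad) for 5 s without a break (value of joint rocker between -0.08 and 0.08 rad), for 5 s.
At the end, for the whole second after the job is handed in: the tray lies still on its right-hand rest (tilt above 0.24 rad), the handle let go and still, the vase upright (value of joint rocker above 0.24 rad and angular speed of cradle below 0.1 rad/s and velocity of joint handle between -0.15 and 0.15 rad/s and angle between vase's own z axis and vertical below 0.1 rad); the robot touches nothing.
It fails at once if the tray or its load is touched by the robot (contact force between cradle and the fingers above 0.5 N or contact force between cradle and the arm above 0.5 N).
It fails at once if the tray is banged onto a rest (still faster than 0.6 rad/s close to it) ((value of joint rocker above 0.22 rad and velocity of joint rocker above 0.6 rad/s) or (value of joint rocker below -0.22 rad and velocity of joint rocker below -0.6 rad/s)).
It fails at once if a bystander is moved (distance of any of bell, stapler, vase from where it was at the start of the episode above 0.03 m).
It fails at once if the robot hits the sharpener (contact force between sharpener and the fingers above 2 N or contact force between sharpener and the arm above 2 N).
It also fails if it takes over 58 s, if anything falls off the work surface, if the arm or the gripper's body presses on something with over 40 N, if the wrist force passes 120 N, or if a joint passes its speed limit or range.

## Working session

There is one attempt and no reset: what is moved stays moved. The work goes in short steps, Python scripts to look and compute and a tool call to move; the robot and the scene stay as the last step left them, time stands still between calls to the robot, and variables do not carry over. Pictures are saved under pics/ and viewed, at most 10 in all, crops included, and the job is handed in when it is done.

Besides the shell and the picture viewer there is one more tool, called after "Emit:" by a JSON object that holds its "method" and its "body". apply_moves: Moves the arm, as the interface text tells. Its arguments: {"type":"object","properties":{"plan":{"type":"array"},"grip_force":{"type":"number"}},"required":["plan"]}

```bash
mkdir -p pics; python3 - <<'E'
from station import *
import cv2,numpy as np
s=read_state();print({k:np.round(v,3).tolist() for k,v in s.items()})
for n in("side","top"):
    c=read_camera(n);cv2.imwrite(f"pics/{n}0.png",c["image"][:,:,::-1])
    print(n,c["fx"],c["fy"],c["cx"],c["cy"],np.round(c["camera_from_world"],4).tolist())
E
```

```text
{'time': 0.0, 'qpos': [-1.139, 0.32, 1.566, -0.0, 1.257, -0.02], 'joint_velocities': [0.001, 0.001, 0.0, 0.001, 0.001, 0.001], 'joint_efforts': [0.001, -41.552, -23.416, 0.0, 0.008, -0.0], 'eef_pos': [250.806, -516.784, 203.141], 'ee_rot': [[0.9, 0.437, -0.001], [0.437, -0.9, 0.002], [0.0, -0.002, -1.0]], 'contact_force': [-0.12, -0.465, 0.583], 'moment': [-0.047, -0.014, 0.009], 'grasp_force': 0.0, 'opening': 85.546}
side 413.28054621772105 413.28054621772105 255.11806516349068 194.69483472907328 [[-0.055, 0.9984, -0.0108, 14.9771], [0.7665, 0.0353, -0.6412, -254.5022], [-0.6398, -0.0435, -0.7673, 2131.9285], [0.0, 0.0, 0.0, 1.0]]
top 482.9002690299455 482.9002690299455 247.2335799343839 194.46485362726781 [[-0.0184, -0.9998, 0.003, -5.5089], [-0.9951, 0.018, -0.0967, 510.5564], [0.0967, -0.0048, -0.9953, 2055.0847], [0.0, 0.0, 0.0, 1.0]]
```

View pics/side0.png

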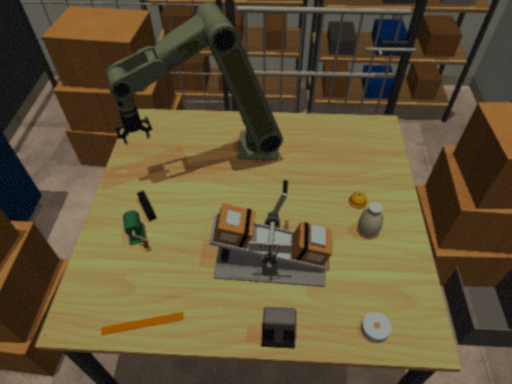

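View pics/top0.png

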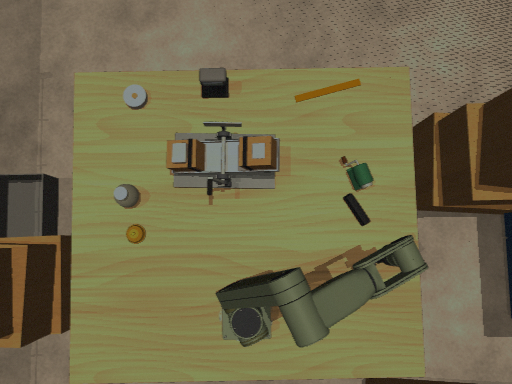

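The stand is ahead of the robot, at about (225,160) in the top view. The black crossbar is near (210,187) in the top view and (285,187) in the side view. The bell and vase are to the left of the stand, the stapler and sharpener to the right.

```bash
python3 - <<'E'
import cv2,numpy as np
t=cv2.imread("pics/top0.png")[115:220,155:300];s=cv2.imread("pics/side0.png")[170:295,200:345]
t=cv2.resize(t,None,fx=5,fy=5,interpolation=cv2.INTER_CUBIC);s=cv2.resize(s,None,fx=4.5,fy=4.5,interpolation=cv2.INTER_CUBIC)
cv2.imwrite("pics/tc.png",t);cv2.imwrite("pics/sc.png",s)
E
```

```text
(no output)
```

View pics/tc.png

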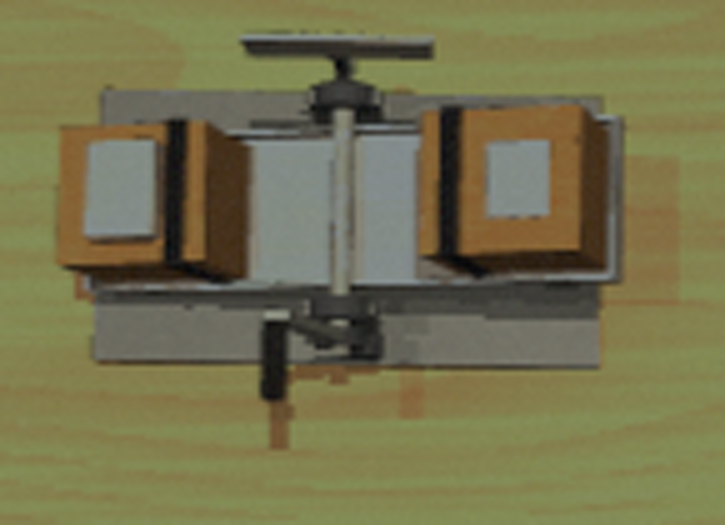

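View pics/sc.png

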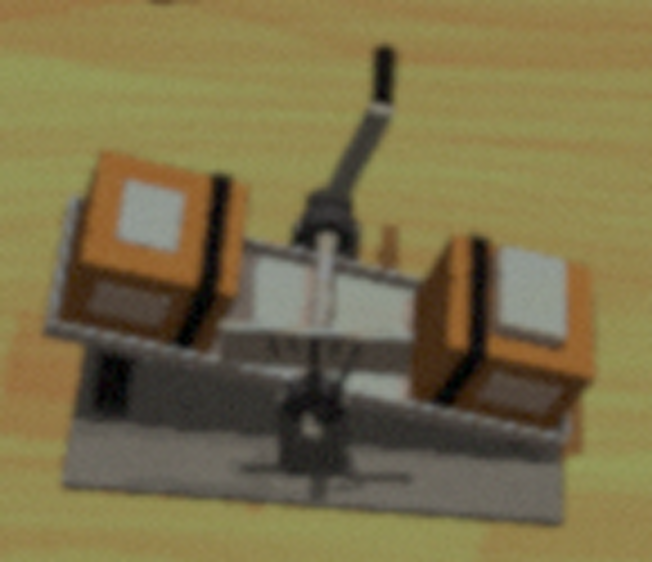

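The crops show the crossbar centre at about top (209.6,186.4) and side (285.1,186.7), leaning to the robot's left. The stand-base corners in the top crop are at (93,360), (600,366), (603,97) and (103,90). Next I triangulate.

```bash
cat > h.py <<'E'
import numpy as np
K={}
K["side"]=(413.28,255.118,194.695,np.array([[-0.055,0.9984,-0.0108,14.9771],[0.7665,0.0353,-0.6412,-254.5022],[-0.6398,-0.0435,-0.7673,2131.9285]]))
K["top"]=(482.9,247.234,194.465,np.array([[-0.0184,-0.9998,0.003,-5.5089],[-0.9951,0.018,-0.0967,510.5564],[0.0967,-0.0048,-0.9953,2055.0847]]))
def ray(n,u,v):
    f,cx,cy,T=K[n];R,t=T[:,:3],T[:,3]
    d=R.T@np.array([(u-cx)/f,(v-cy)/f,1]);return -R.T@t,d/np.linalg.norm(d)
def plane(n,u,v,z):
    o,d=ray(n,u,v);return o+d*(z-o[2])/d[2]
def tri(a,b):
    (o,d),(p,e)=ray("top",*a),ray("side",*b)
    k=np.linalg.lstsq(np.c_[d,-e],p-o,rcond=None)[0]
    A,B=o+d*k[0],p+e*k[1];return (A+B)/2,np.linalg.norm(A-B)
E
python3 - <<'E'
from h import *
np.set_printoptions(precision=1,suppress=True)
P=[plane("top",u/5+155,v/5+115,12) for u,v in((93,361),(600,367),(603,96),(103,90))]
print(np.array(P),np.mean(P,0),[np.linalg.norm(P[i]-P[i-1]) for i in range(4)])
dy=(P[0]+P[3]-P[1]-P[2]); print("yaw",np.arctan2(-dy[0],dy[1]))
Q=[plane("side",u/4.5+200,v/4.5+170,12) for u,v in((65,487),(562,522))];print(np.array(Q),np.linalg.norm(Q[0]-Q[1]))
dq=Q[1]-Q[0];print("yaw side",np.arctan2(-dq[0],dq[1]))
print("grip",tri((209.6,186.4),(285.1,186.7)))
for a,b in(((273,316),(381,106)),((272,400),(384,45))):print(tri((a[0]/5+155,a[1]/5+115),(b[0]/4.5+200,b[1]/4.5+170)))
E
```

```text
[[ 549.   303.9   12. ]
 [ 535.8 -135.8   12. ]
 [ 774.9 -144.2   12. ]
 [ 788.1  294.3   12. ]] [662.   79.5  12. ] [np.float64(239.22673405423836), np.float64(439.92524741919976), np.float64(239.2365269437031), np.float64(438.64581066801395)]
yaw -0.029952054867086447
[[ 778.  -132.8   12. ]
 [ 790.4  299.8   12. ]] 432.7859730033775
yaw side -0.028653188994886496
grip (array([518.9, 129.8, 278.2]), np.float64(3.1663044995662095))
(array([550.6, 129.2, 275.2]), np.float64(2.0554384972589808))
(array([486.1, 130.6, 280. ]), np.float64(2.730799595243008))
```

Emit:
{"method": "apply_moves", "body": {"plan": [[[0,0,-4.6,0,0,0.161,1],[0,0,-4.6,0,0,0.161,1],[0,0,-4.6,0,0,0.16,1],[2,-5.4,0,0,0,0,1],[2,-5.4,0,0,0,0,1],[2,-5.4,0,0,0,0,1],[2,-5.4,0,0,0,0,1],[2,-5.4,0,0,0,0,1],[2,-5.4,0,0,0,0,1],[2,-5.4,0,0,0,0,1],[2,-5.4,0,0,0,0,1],[2,-5.4,0,0,0,0,1],[2,-5.4,0,0,0,0,1],[2,-5.4,0,0,0,0,1],[2,-5.4,0,0,0,0,1],[0,0,0,0,0,0,1]]]}}

```text
time: 2.1
eef_pos: [511.1, 126.3, 340.4]
ee_rot: [[1.0, -0.025, -0.002], [-0.025, -1.0, 0.0], [-0.002, -0.0, -1.0]]
contact_force: [-0.7, -0.3, -0.2]
opening: 85.7
grasp_force: 0.0
```

```bash
python3 - <<'E'
from station import *
import cv2,numpy as np
s=read_state();print({k:np.round(s[k],3).tolist() for k in("time","eef_pos","ee_rot","contact_force","qpos")})
c=read_camera("wrist");cv2.imwrite("pics/w1.png",c["image"][:,:,::-1])
print(c["fx"],c["cx"],c["cy"],np.round(c["tool_from_camera"],4).tolist())
E
```

```text
{'time': 2.1, 'eef_pos': [511.073, 126.308, 340.449], 'ee_rot': [[1.0, -0.025, -0.002], [-0.025, -1.0, 0.0], [-0.002, -0.0, -1.0]], 'contact_force': [-0.652, -0.287, -0.199], 'qpos': [0.22, 0.188, 1.407, 0.001, 1.548, 1.816]}
337.6204697744225 255.88936120347358 191.2623311114437 [[0.0001, -0.9611, -0.2763, 70.9026], [1.0, -0.0001, 0.0004, 0.0443], [-0.0004, -0.2763, 0.9611, -169.6396], [0.0, 0.0, 0.0, 1.0]]
```

View pics/w1.png

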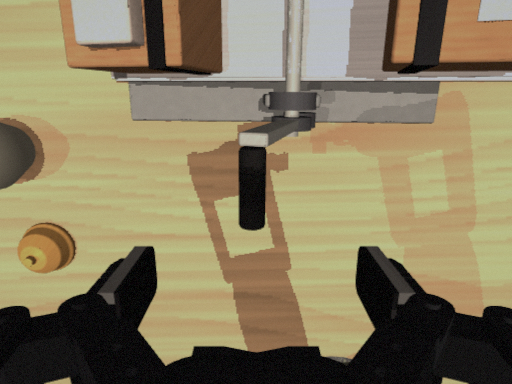

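The wrist view shows the bar from v=142 to v=228 at u=252. That puts its centre at world (517,129), which agrees with the triangulation. I go down and grip.

Emit:
{"method": "apply_moves", "body": {"plan": [[[0.1,-0.1,2,0,0,0,1],[0.1,-0.1,2,0,0,0,1],[0.1,-0.1,2,0,0,0,1],[0.1,0,1.5,0,0,0,1],[0,0,1,0,0,0,1],[0,0,0,0,0,0,0.6],[0,0,0,0,0,0,0.3],[0,0,0,0,0,0,0],[0,0,0,0,0,0,0],[0,0,0,0,0,0,0]]], "grip_force": 20}}

```text
time: 3.4
eef_pos: [514.6, 126.1, 257.2]
ee_rot: [[1.0, -0.03, 0.0], [-0.03, -1.0, -0.0], [0.0, 0.0, -1.0]]
contact_force: [0.1, -0.2, -0.4]
opening: 0.0
grasp_force: 0.0
```

```bash
python3 - <<'E'
from station import *
import cv2,numpy as np
s=read_state();print({k:np.round(s[k],3).tolist() for k in("time","eef_pos","contact_force","moment","opening","grasp_force")})
im=read_camera("side")["image"];cv2.imwrite("pics/s1.png",im[:,:,::-1])
c=im[185:290,200:345]
w=read_camera("wrist")["image"]
cv2.imwrite("pics/c1.png",np.hstack([cv2.resize(c[:,:,::-1],(530,384),interpolation=cv2.INTER_CUBIC),w[:,120:390,::-1]]))
hsv=cv2.cvtColor(im,cv2.COLOR_RGB2HSV)
for S,V in((40,110),(60,110),(60,130)):
    m=((hsv[...,1]<S)&(hsv[...,2]>V)).astype(np.uint8);m[:195]=0;m[290:]=0;m[:,:200]=0;m[:,345:]=0
    n,l,st,ce=cv2.connectedComponentsWithStats(m,connectivity=4)
    print(S,V,[(st[i].tolist(),np.round(ce[i],2).tolist()) for i in range(1,n) if st[i,4]>30])
E
```

```text
{'time': 3.4, 'eef_pos': [514.641, 126.071, 257.173], 'contact_force': [0.096, -0.249, -0.438], 'moment': [0.02, 0.038, 0.068], 'opening': 0.021, 'grasp_force': 0.0}
40 110 [([227, 211, 13, 14, 153], [232.97, 217.54]), ([250, 223, 42, 22, 514], [271.17, 236.32]), ([311, 225, 14, 20, 241], [317.56, 234.4]), ([277, 253, 14, 7, 65], [283.52, 255.4])]
60 110 [([226, 210, 15, 16, 170], [233.03, 217.65]), ([211, 214, 6, 26, 35], [213.17, 226.51]), ([250, 222, 42, 23, 533], [271.34, 236.3]), ([310, 225, 16, 20, 261], [317.86, 234.44]), ([277, 253, 14, 7, 68], [283.79, 255.44])]
60 130 [([226, 210, 15, 16, 170], [233.03, 217.65]), ([255, 223, 36, 22, 412], [272.25, 236.66]), ([311, 225, 15, 20, 247], [318.04, 234.17]), ([277, 253, 13, 6, 51], [283.69, 255.37])]
```

View pics/c1.png

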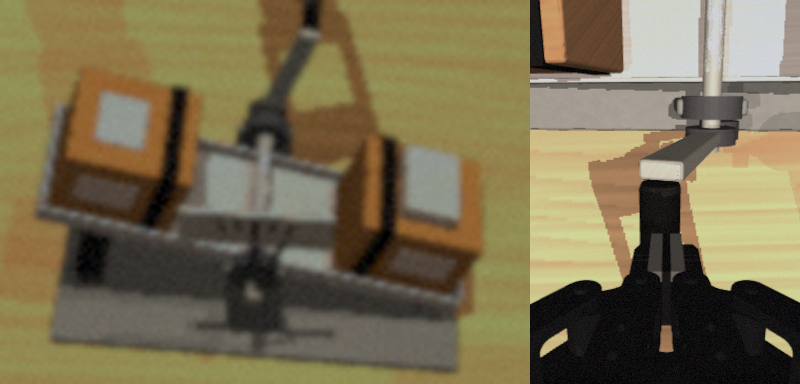

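The fingers shut fully (opening 0), so the bar isn't between the pads. In the wrist view (right half) the bar lies behind or beyond the fingertips at v≈235. I need a closer look.

```bash
python3 - <<'E'
from station import *
import cv2,numpy as np
w=read_camera("wrist")["image"][150:310,180:340,::-1].astype(float)
w=np.clip(255*(w/255)**0.45,0,255).astype(np.uint8)
s=cv2.imread("pics/s1.png")[130:230,235:335].astype(float);s=np.clip(255*(s/255)**0.6,0,255).astype(np.uint8)
cv2.imwrite("pics/c2.png",np.hstack([cv2.resize(w,(400,400),interpolation=cv2.INTER_CUBIC),cv2.resize(s,(400,400),interpolation=cv2.INTER_CUBIC)]))
E
```

```text
(no output)
```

View pics/c2.png

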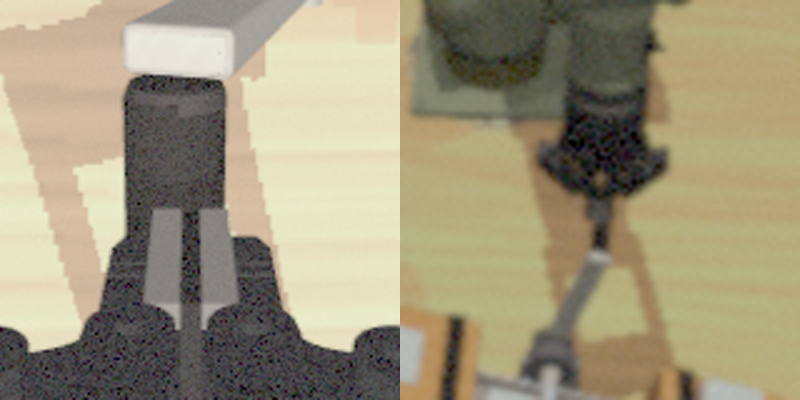

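The picture settles it. The shut pads (v≈233–272 in the wrist view) project to about 26 mm above the nominal TCP, and they sit on top of the bar. The side view agrees: the tips are about 24 mm higher than expected. So the real fingertips end about 26 mm short of the reported TCP. I open, go down 26 mm more and grip.

Emit:
{"method": "apply_moves", "body": {"plan": [[[0,0,0,0,0,0,1],[0,-0.2,0,0,0,0,1],[0,0,0,0,0,0,1],[0,0,0,0,0,0,1],[0,0,1.3,0,0,0,1],[0,0,1.3,0,0,0,1],[0,0,0,0,0,0,0.5],[0,0,0,0,0,0,0.2],[0,0,0,0,0,0,0.1],[0,0,0,0,0,0,0.1],[0,0,0,0,0,0,0.1]]], "grip_force": 20}}

```text
time: 4.92
eef_pos: [514.9, 128.1, 231.5]
ee_rot: [[1.0, -0.03, 0.001], [-0.03, -1.0, 0.0], [0.001, -0.0, -1.0]]
contact_force: [-0.9, 1.6, 1.4]
opening: 19.1
grasp_force: 21.6
```

The bar is gripped: opening 19.1 mm, force 21.6 N. Now I write the tilt measurement, the model fit and the short-horizon planner. Each cycle passes the script the y/z shifts I just commanded.

```bash
cat > m.py <<'E'
# usage: m.py "dy,dz dy,dz ..." ref [nimg]   (rows just executed, tool cm)
import sys,json,os,cv2,numpy as np
from scipy.optimize import least_squares
from station import *
from h import ray
YC,ZC,I=84.0,88.1,0.075
yaw=-0.03;ex=np.array([np.cos(yaw),np.sin(yaw),0]);ey=np.array([-np.sin(yaw),np.cos(yaw),0]);ez=np.array([0,0,1.]);SH=np.array([662,79.5,130.])
def tray(th): c,s=np.cos(th),np.sin(th);return ey*c+ez*s,-ey*s+ez*c
def blobs(im):
    h=cv2.cvtColor(im,cv2.COLOR_RGB2HSV);m=((h[...,1]<60)&(h[...,2]>130)).astype(np.uint8)
    m[:190]=0;m[280:]=0
    n,l,st,ce=cv2.connectedComponentsWithStats(m,connectivity=4);out=[]
    for u0,u1,a0,a1 in((218,250,100,300),(300,335,150,360)):
        c=[i for i in range(1,n) if a0<st[i,4]<a1 and u0<ce[i,0]<u1]
        out.append((*ce[c[0]],st[c[0],4]) if len(c)==1 else None)
    return out
def ang(px,cal):
    o,d=ray("side",*px[:2]);k=((SH-o)@ex+cal[0])/(d@ex);r=o+d*k-SH
    return np.arctan2(r@ez,r@ey)-cal[1]
def phi_of(y): return np.arcsin((YC-y)/150)
def theta(im,L):
    b=blobs(im)
    if "cal" not in L:
        L["cal"]=[]
        for px,hh in zip(b,(78,102)):
            y,z=tray(-.28);o,d=ray("side",*px[:2]);k=((SH-o)@z+hh)/(d@z);r=o+d*k-SH
            L["cal"].append([r@ex,np.arctan2(r@z,r@y)]);print("label in tray x,y",r@ex,r@y)
    a=[(ang(p,c)+np.pi)%(2*np.pi)-np.pi if p else None for p,c in zip(b,L["cal"])]
    return a
def sim(p,ts,P,t0,dt=.01,I=I):
    kg,b,th,v=p;t=t0;N=int(round((ts[-1]-t0)/dt))+1
    tt=t0+dt*np.arange(N+1);ph=np.interp(tt,P[0],P[1]);dp=np.gradient(ph,dt);T=[];V=[]
    for i in range(N+1):
        T.append(th);V.append(v)
        a=(kg*th+b+.3*(ph[i]-th)+.02*(dp[i]-v)-.012*v)/I
        v+=a*dt;th+=v*dt
        if th<-.28 and v<0: th,v=-.28,0.
        if th>.28 and v>0: th,v=.28,0.
    return np.interp(ts,tt,T),np.interp(ts,tt,V)
f="log.json";L=json.load(open(f)) if os.path.exists(f) else {"m":[],"P":[]}
rows=[list(map(float,r.split(","))) for r in sys.argv[1].split()];ref=float(sys.argv[2]);ni=int(sys.argv[3]) if len(sys.argv)>3 else 2
s=read_state();t=float(s["time"])
if not L["P"]:
    L["y"]=s["eef_pos"][1];L["z"]=s["eef_pos"][2];L["P"].append([t,phi_of(L["y"])])
for i,(dy,dz) in enumerate(rows):
    L["y"]-=dy*10;L["z"]-=dz*10;L["P"].append([t-.125*(len(rows)-1-i)+LAG if 0 else t-.125*(len(rows)-1-i),phi_of(L["y"])])
if len(rows)==0: L["P"].append([t,phi_of(L["y"])])
ph_meas=phi_of(s["eef_pos"][1])
for _ in range(ni):
    t=float(read_state()["time"]);a=theta(read_camera("side")["image"],L);g=[x for x in a if x is not None]
    if g: L["m"].append([t,float(np.mean(g))])
    print("%.2f"%t,np.round([np.nan if x is None else x for x in a],3))
s=read_state();t=float(s["time"]);L["P"].append([t,phi_of(L["y"])])
print("phi cmd %.3f meas %.3f | cmd z %.1f meas z %.1f F %s"%(L["P"][-1][1],ph_meas,L["z"],s["eef_pos"][2],np.round(s["contact_force"],1)))
M=np.array([m for m in L["m"] if m[0]>t-2.2]);P=np.array(L["P"]).T
P=np.array([P[0]+.03,P[1]])
kb=L.get("kb",[.45,0.])
if len(M)>3:
    t0=M[0,0]
    def res(p):
        return np.r_[(sim(p,M[:,0],P,t0)[0]-M[:,1])/.006,(p[0]-.45)/.045,p[1]/.06,(p[0]-kb[0])/.04,(p[1]-kb[1])/.03]
    sols=[least_squares(res,[k,b,M[0,1],v],x_scale=[.1,.1,.1,.1],diff_step=1e-3) for v in(0,.2) for k,b in((kb[0],kb[1]),)]
    p=min(sols,key=lambda r:r.cost).x
    th,v=[float(x[0]) if 0 else float(x[-1]) for x in sim(p,np.array([t0,t]),P,t0)]
    rms=np.sqrt(np.mean((sim(p,M[:,0],P,t0)[0]-M[:,1])**2));L["kb"]=[float(p[0]),float(p[1])]
    print("kg %.3f b %.3f | th %.3f v %.3f rms %.4f"%(p[0],p[1],th,v,rms))
    N=12;p0=P[1,-1];tk=t+.03+.125*np.arange(N+1)
    def roll(x):
        T=[t]+list(tk[:]);F=[p0]+[p0]+list(x)
        ts=t+.125*np.arange(1,N+2);return sim([p[0],p[1],th,v],ts,(np.array(T),np.array(F)),t)
    def cost(x):
        T,V=roll(x);d=np.diff(np.r_[p0,x])
        return np.r_[(T-ref)/.05,V/.25,(T[-1]-ref)/.01,V[-1]/.02,d/.15]
    x=least_squares(cost,np.full(N,p0),bounds=(-.95,.95),diff_step=1e-3).x
    T,V=roll(x);print("pred",np.round(T[:8],3))
    y,z=L["y"],L["z"]
    for k in x[:6]:
        Y,Z=YC-150*np.sin(k),ZC+150*np.cos(k);print("phi %.3f  dy %.2f dz %.2f"%(k,(y-Y)/10,(z-Z)/10));y,z=Y,Z
json.dump(L,open(f,"w"))
E
python3 m.py "" 0 4
```

```text
label in tray x,y -3.251024145402071 -165.58125427378354
label in tray x,y 0.048417168513912756 159.01077283568497
4.92 [-0.28 -0.28]
4.97 [-0.279 -0.28 ]
5.03 [-0.28 -0.28]
5.08 [-0.279 -0.279]
phi cmd -0.299 meas -0.299 | cmd z 231.5 meas z 231.4 F [-0.7  0.5  2.5]
kg 0.450 b 0.000 | th -0.280 v 0.000 rms 0.0005
pred [-0.28 -0.28 -0.28 -0.28 -0.28 -0.28 -0.28 -0.28]
phi -0.299  dy 0.00 dz 0.00
phi -0.299  dy 0.00 dz 0.00
phi -0.299  dy 0.00 dz 0.00
phi -0.299  dy 0.00 dz 0.00
phi -0.299  dy 0.00 dz 0.00
phi -0.299  dy 0.00 dz 0.00
```

The tilt measurement is good to about 1 mrad, and the labels sit at about ±160 mm as expected. I start ramping the handle.

Emit:
{"method": "apply_moves", "body": {"plan": [[[0,0.75,-0.2,0,0,0,0.1],[0,0.75,-0.2,0,0,0,0.1],[0,0.7,-0.1,0,0,0,0.1],[0,0.7,-0.1,0,0,0,0.1]]]}}

```text
time: 5.62
eef_pos: [513.8, 98.5, 237.0]
ee_rot: [[1.0, -0.031, 0.0], [-0.031, -1.0, 0.0], [0.0, -0.0, -1.0]]
contact_force: [0.6, 3.1, 1.6]
opening: 19.0
grasp_force: 21.4
```

```bash
python3 m.py "0.75,-0.2 0.75,-0.2 0.7,-0.1 0.7,-0.1" 0
```

```text
5.62 [-0.28  -0.281]
5.67 [-0.282 -0.28 ]
phi cmd -0.101 meas -0.097 | cmd z 237.5 meas z 237.1 F [0.6 2.1 3.3]
kg 0.450 b 0.000 | th -0.280 v 0.000 rms 0.0006
pred [-0.28 -0.28 -0.28 -0.28 -0.28 -0.28 -0.28 -0.28]
phi -0.101  dy 0.00 dz 0.01
phi -0.101  dy 0.00 dz 0.00
phi -0.101  dy 0.00 dz 0.00
phi -0.101  dy 0.00 dz 0.00
phi -0.101  dy 0.00 dz 0.00
phi -0.101  dy 0.00 dz 0.00
```

Emit:
{"method": "apply_moves", "body": {"plan": [[[0,0.7,0,0,0,0,0.1],[0,0.7,-0.1,0,0,0,0.1],[0,0.7,0,0,0,0,0.1],[0,0.6,0.05,0,0,0,0.1]]]}}

```text
time: 6.22
eef_pos: [512.8, 71.6, 237.4]
ee_rot: [[1.0, -0.03, -0.0], [-0.03, -1.0, -0.0], [-0.0, 0.0, -1.0]]
contact_force: [-0.0, 2.9, 2.9]
opening: 19.0
grasp_force: 21.1
```

```bash
python3 m.py "0.7,0 0.7,-0.1 0.7,0 0.6,0.05" 0
```

```text
6.22 [-0.281 -0.281]
6.28 [-0.28  -0.282]
phi cmd 0.079 meas 0.083 | cmd z 238.0 meas z 237.5 F [0.8 1.6 1.2]
kg 0.450 b 0.000 | th -0.280 v 0.000 rms 0.0007
pred [-0.28 -0.28 -0.28 -0.28 -0.28 -0.28 -0.28 -0.28]
phi 0.079  dy 0.00 dz 0.03
phi 0.079  dy 0.00 dz 0.00
phi 0.079  dy 0.00 dz 0.00
phi 0.079  dy 0.00 dz 0.00
phi 0.079  dy 0.00 dz 0.00
phi 0.079  dy 0.00 dz 0.00
```

Emit:
{"method": "apply_moves", "body": {"plan": [[[0,0.6,0.05,0,0,0,0.1],[0,0.6,0.1,0,0,0,0.1],[0,0.6,0.1,0,0,0,0.1]]]}}

```text
time: 6.7
eef_pos: [512.3, 53.7, 235.0]
ee_rot: [[1.0, -0.03, -0.0], [-0.03, -1.0, -0.0], [-0.0, 0.0, -1.0]]
contact_force: [-0.4, 1.6, 3.1]
opening: 19.1
grasp_force: 20.8
```

```bash
python3 m.py "0.6,0.05 0.6,0.1 0.6,0.1" 0 3
```

```text
6.70 [-0.282 -0.281]
6.75 [-0.28  -0.282]
6.80 [-0.281 -0.28 ]
phi cmd 0.200 meas 0.204 | cmd z 235.5 meas z 235.1 F [-1.3  2.6  3.2]
kg 0.471 b 0.000 | th -0.275 v 0.041 rms 0.0018
pred [-0.263 -0.225 -0.171 -0.115 -0.068 -0.033 -0.011 -0.   ]
phi 0.579  dy 5.22 dz 2.18
phi 0.485  dy -1.21 dz -0.71
phi 0.244  dy -3.37 dz -1.29
phi 0.025  dy -3.25 dz -0.44
phi -0.111  dy -2.03 dz 0.09
phi -0.163  dy -0.77 dz 0.11
```

Emit:
{"method": "apply_moves", "body": {"plan": [[[0,0.6,0.15,0,0,0,0.1],[0,0.6,0.15,0,0,0,0.1],[0,0.55,0.2,0,0,0,0.1]]]}}

```text
time: 7.22
eef_pos: [511.6, 36.3, 229.6]
ee_rot: [[1.0, -0.03, -0.001], [-0.03, -1.0, 0.0], [-0.001, -0.0, -1.0]]
contact_force: [-0.9, 2.6, 4.0]
opening: 18.9
grasp_force: 21.0
```

```bash
python3 m.py "0.6,0.15 0.6,0.15 0.55,0.2" 0 3
```

```text
7.22 [-0.273 -0.275]
7.28 [-0.268 -0.273]
7.33 [-0.265 -0.262]
phi cmd 0.321 meas 0.324 | cmd z 230.5 meas z 229.7 F [-0.8  2.4  0.7]
kg 0.535 b 0.000 | th -0.254 v 0.142 rms 0.0022
pred [-0.233 -0.212 -0.191 -0.171 -0.151 -0.132 -0.109 -0.08 ]
phi 0.239  dy -1.18 dz -0.34
phi 0.188  dy -0.75 dz -0.16
phi 0.153  dy -0.51 dz -0.09
phi 0.138  dy -0.23 dz -0.03
phi 0.141  dy 0.05 dz 0.01
phi 0.161  dy 0.29 dz 0.04
```

```bash
python3 - <<'E'
s=open("m.py").read()
s=s.replace("least_squares(res,[k,b,M[0,1],v],x_scale=[.1,.1,.1,.1],diff_step=1e-3)","least_squares(lambda q:res(q-2),np.array([k,b,M[0,1],v])+2,diff_step=2e-4)")
s=s.replace("key=lambda r:r.cost).x","key=lambda r:r.cost).x-2").replace("for v in(0,.2) for k,b in((kb[0],kb[1]),)","for v in(0,.2) for k,b in((kb[0],kb[1]),(.45,-.04))")
s=s.replace("x=least_squares(cost,np.full(N,p0),bounds=(-.95,.95),diff_step=1e-3).x","x=least_squares(lambda q:cost(q-2),np.full(N,p0)+2,bounds=(1.05,2.95),diff_step=2e-4).x-2")
s=s.replace("len(M)>3","len(M)>3 and sum(M[:,1]>-.276)>1")
open("m.py","w").write(s)
E
python3 m.py "" 0 0
```

```text
phi cmd 0.321 meas 0.324 | cmd z 230.5 meas z 229.7 F [-0.8  2.4  0.7]
kg 0.502 b -0.013 | th -0.259 v 0.120 rms 0.0010
pred [-0.237 -0.197 -0.145 -0.095 -0.054 -0.026 -0.008  0.   ]
phi 0.554  dy 3.15 dz 1.48
phi 0.432  dy -1.60 dz -0.86
phi 0.217  dy -3.06 dz -1.03
phi 0.036  dy -2.68 dz -0.34
phi -0.068  dy -1.57 dz 0.02
phi -0.102  dy -0.51 dz 0.04
```

Emit:
{"method": "apply_moves", "body": {"plan": [[[0,1.8,0.7,0,0,0,0.1],[0,-0.7,-0.3,0,0,0,0.1],[0,-2.5,-0.8,0,0,0,0.1]]]}}

```text
time: 7.75
eef_pos: [512.3, 48.7, 234.2]
ee_rot: [[0.999, -0.032, -0.0], [-0.032, -0.999, -0.004], [-0.0, 0.004, -1.0]]
contact_force: [0.7, -0.7, -0.4]
opening: 19.8
grasp_force: 20.6
```

```bash
python3 m.py "1.8,0.7 -0.7,-0.3 -2.5,-0.8" 0 2
```

```text
7.75 [-0.151 -0.154]
7.80 [-0.136 -0.134]
phi cmd 0.224 meas 0.237 | cmd z 234.5 meas z 234.9 F [-1.1 -1.6  4.6]
kg 0.483 b -0.016 | th -0.116 v 0.380 rms 0.0014
pred [-0.07  -0.033 -0.009  0.003  0.007  0.007  0.005  0.003]
phi 0.004  dy -3.27 dz -0.36
phi -0.096  dy -1.50 dz 0.07
phi -0.110  dy -0.22 dz 0.02
phi -0.080  dy 0.46 dz -0.04
phi -0.034  dy 0.69 dz -0.04
phi 0.009  dy 0.63 dz -0.01
```

Emit:
{"method": "apply_moves", "body": {"plan": [[[0,-3.25,-0.35,0,0,0,0.1],[0,-1.5,0.05,0,0,0,0.1],[0,-0.2,0,0,0,0,0.1]]]}}

```text
time: 8.22
eef_pos: [514.3, 100.3, 237.2]
ee_rot: [[1.0, -0.029, 0.001], [-0.029, -1.0, -0.001], [0.001, 0.001, -1.0]]
contact_force: [0.6, -0.9, 4.3]
opening: 19.1
grasp_force: 21.8
```

```bash
python3 m.py "-3.25,-0.35 -1.5,0.05 -0.2,0" 0 2
```

```text
8.22 [-0.04  -0.046]
8.28 [-0.043 -0.046]
phi cmd -0.108 meas -0.109 | cmd z 237.5 meas z 237.2 F [-0.1 -0.6  4. ]
kg 0.431 b -0.031 | th -0.042 v -0.044 rms 0.0032
pred [-0.051 -0.054 -0.048 -0.037 -0.025 -0.015 -0.007 -0.002]
phi 0.185  dy 4.38 dz 0.19
phi 0.259  dy 1.08 dz 0.25
phi 0.228  dy -0.45 dz -0.11
phi 0.166  dy -0.91 dz -0.18
phi 0.112  dy -0.81 dz -0.11
phi 0.078  dy -0.50 dz -0.05
```

Emit:
{"method": "apply_moves", "body": {"plan": [[[0,4.4,0.2,0,0,0,0.1],[0,1.1,0.25,0,0,0,0.1],[0,-0.45,-0.1,0,0,0,0.1]]]}}

```text
time: 8.7
eef_pos: [512.4, 48.3, 233.4]
ee_rot: [[0.999, -0.032, -0.0], [-0.032, -0.999, -0.001], [-0.0, 0.001, -1.0]]
contact_force: [0.2, -2.0, 2.4]
opening: 18.7
grasp_force: 21.7
```

```bash
python3 m.py "4.4,0.2 1.1,0.25 -0.45,-0.1" 0 2
```

```text
8.70 [-0.048 -0.055]
8.75 [-0.043 -0.05 ]
phi cmd 0.231 meas 0.240 | cmd z 234.0 meas z 233.7 F [ 0.7 -1.4  3.5]
kg 0.426 b -0.032 | th -0.043 v 0.095 rms 0.0029
pred [-0.029 -0.017 -0.007 -0.001  0.002  0.002  0.002  0.001]
phi 0.136  dy -1.40 dz -0.27
phi 0.081  dy -0.83 dz -0.09
phi 0.060  dy -0.32 dz -0.02
phi 0.061  dy 0.02 dz 0.00
phi 0.072  dy 0.18 dz 0.01
phi 0.087  dy 0.21 dz 0.02
```

Emit:
{"method": "apply_moves", "body": {"plan": [[[0,-1.4,-0.25,0,0,0,0.1],[0,-0.85,-0.1,0,0,0,0.1],[0,-0.3,0,0,0,0,0.1]]]}}

```text
time: 9.18
eef_pos: [513.3, 76.0, 237.3]
ee_rot: [[1.0, -0.029, 0.001], [-0.029, -1.0, -0.0], [0.001, 0.0, -1.0]]
contact_force: [1.2, -1.8, 0.3]
opening: 18.8
grasp_force: 22.1
```

```bash
python3 m.py "-1.4,-0.25 -0.85,-0.1 -0.3,0" 0 2
```

```text
9.18 [0.006 0.001]
9.22 [0.007 0.003]
phi cmd 0.059 meas 0.053 | cmd z 237.5 meas z 237.2 F [ 2.  -0.4  3.3]
kg 0.458 b -0.029 | th 0.009 v 0.066 rms 0.0023
pred [0.015 0.016 0.014 0.01  0.007 0.003 0.001 0.   ]
phi 0.017  dy -0.63 dz -0.06
phi 0.026  dy 0.14 dz 0.00
phi 0.054  dy 0.41 dz 0.02
phi 0.081  dy 0.40 dz 0.03
phi 0.100  dy 0.28 dz 0.03
phi 0.109  dy 0.14 dz 0.01
```

Emit:
{"method": "apply_moves", "body": {"plan": [[[0,-0.65,-0.05,0,0,0,0.1],[0,0.15,0,0,0,0,0.1],[0,0.4,0,0,0,0,0.1],[0,0.4,0,0,0,0,0.1]]]}}

```text
time: 9.78
eef_pos: [513.0, 72.7, 237.2]
ee_rot: [[1.0, -0.031, -0.0], [-0.031, -1.0, 0.002], [-0.0, -0.002, -1.0]]
contact_force: [2.4, 2.3, -2.8]
opening: 18.9
grasp_force: 21.7
```

```bash
python3 m.py "-0.65,-0.05 0.15,0 0.4,0 0.4,0" 0 2
```

```text
9.78 [0.014 0.008]
9.82 [0.014 0.004]
phi cmd 0.079 meas 0.076 | cmd z 238.0 meas z 237.2 F [ 3.   1.  -0.5]
kg 0.449 b -0.029 | th 0.008 v -0.033 rms 0.0015
pred [ 0.004  0.001 -0.001 -0.001 -0.001 -0.001 -0.001 -0.   ]
phi 0.105  dy 0.38 dz 0.07
phi 0.115  dy 0.14 dz 0.02
phi 0.114  dy -0.00 dz -0.00
phi 0.110  dy -0.07 dz -0.01
phi 0.104  dy -0.08 dz -0.01
phi 0.100  dy -0.07 dz -0.01
```

Emit:
{"method": "apply_moves", "body": {"plan": [[[0,0.4,0.05,0,0,0,0.1],[0,0.15,0,0,0,0,0.1],[0,0,0,0,0,0,0.1],[0,-0.05,0,0,0,0,0.1]]]}}

```text
time: 10.38
eef_pos: [512.8, 66.9, 236.9]
ee_rot: [[1.0, -0.03, 0.0], [-0.03, -1.0, -0.0], [0.0, 0.0, -1.0]]
contact_force: [3.8, 1.9, -1.4]
opening: 19.4
grasp_force: 21.7
```

```bash
python3 m.py "0.4,0.05 0.15,0 0,0 -0.05,0" 0 2
```

```text
10.38 [0.011 0.005]
10.43 [0.014 0.005]
phi cmd 0.113 meas 0.114 | cmd z 237.5 meas z 236.9 F [ 3.8  1.7 -1.7]
kg 0.456 b -0.029 | th 0.009 v 0.022 rms 0.0019
pred [0.012 0.013 0.011 0.008 0.005 0.003 0.001 0.   ]
phi 0.060  dy -0.78 dz -0.04
phi 0.053  dy -0.11 dz -0.01
phi 0.066  dy 0.19 dz 0.01
phi 0.082  dy 0.25 dz 0.02
phi 0.095  dy 0.19 dz 0.02
phi 0.102  dy 0.11 dz 0.01
```

Emit:
{"method": "apply_moves", "body": {"plan": [[[0,-0.75,-0.05,0,0,0,0.1],[0,-0.1,0,0,0,0,0.1],[0,0.2,0,0,0,0,0.1],[0,0.25,0.05,0,0,0,0.1]]]}}

```text
time: 10.98
eef_pos: [513.0, 71.3, 237.6]
ee_rot: [[1.0, -0.03, 0.001], [-0.03, -1.0, 0.001], [0.001, -0.001, -1.0]]
contact_force: [0.8, -0.7, 6.1]
opening: 19.2
grasp_force: 22.1
```

```bash
python3 m.py "-0.75,-0.05 -0.1,0 0.2,0 0.25,0.05" 0 2
```

```text
10.97 [0.024 0.014]
11.03 [0.031 0.016]
phi cmd 0.086 meas 0.085 | cmd z 237.5 meas z 237.6 F [0.9 0.5 6. ]
kg 0.453 b -0.027 | th 0.022 v 0.014 rms 0.0011
pred [0.024 0.022 0.018 0.012 0.008 0.004 0.002 0.   ]
phi 0.030  dy -0.84 dz -0.06
phi 0.031  dy 0.03 dz 0.00
phi 0.055  dy 0.35 dz 0.02
phi 0.079  dy 0.36 dz 0.02
phi 0.096  dy 0.25 dz 0.02
phi 0.103  dy 0.12 dz 0.01
```

Emit:
{"method": "apply_moves", "body": {"plan": [[[0,-1.0,-0.05,0,0,0,0.1],[0,0,0,0,0,0,0.1],[0,0.35,0,0,0,0,0.1],[0,0.35,0.05,0,0,0,0.1]]]}}

```text
time: 11.58
eef_pos: [513.1, 74.8, 237.4]
ee_rot: [[1.0, -0.03, 0.001], [-0.03, -1.0, 0.002], [0.0, -0.002, -1.0]]
contact_force: [1.3, 1.9, 6.9]
opening: 19.0
grasp_force: 22.5
```

```bash
python3 m.py "-1.0,-0.05 0,0 0.35,0 0.35,0.05" 0 2
```

```text
11.57 [ 0.004 -0.009]
11.62 [-0.001 -0.014]
phi cmd 0.066 meas 0.061 | cmd z 237.5 meas z 237.2 F [1.8 1.4 5.2]
kg 0.451 b -0.028 | th -0.011 v -0.091 rms 0.0014
pred [-0.022 -0.026 -0.024 -0.019 -0.012 -0.007 -0.003 -0.001]
phi 0.188  dy 1.82 dz 0.20
phi 0.204  dy 0.23 dz 0.05
phi 0.173  dy -0.46 dz -0.09
phi 0.132  dy -0.61 dz -0.09
phi 0.099  dy -0.49 dz -0.06
phi 0.079  dy -0.29 dz -0.03
```

Emit:
{"method": "apply_moves", "body": {"plan": [[[0,1.8,0.2,0,0,0,0.1],[0,0.25,0.05,0,0,0,0.1],[0,-0.45,-0.1,0,0,0,0.1],[0,-0.6,-0.1,0,0,0,0.1]]]}}

```text
time: 12.18
eef_pos: [512.5, 63.2, 236.4]
ee_rot: [[1.0, -0.03, -0.001], [-0.03, -1.0, -0.003], [-0.001, 0.003, -1.0]]
contact_force: [0.2, -1.5, 4.0]
opening: 19.3
grasp_force: 22.0
```

```bash
python3 m.py "1.8,0.2 0.25,0.05 -0.45,-0.1 -0.6,-0.1" 0 2
```

```text
12.18 [-0.013 -0.021]
12.22 [-0.01  -0.017]
phi cmd 0.133 meas 0.139 | cmd z 237.0 meas z 236.6 F [ 0.8 -1.9  3. ]
kg 0.449 b -0.028 | th -0.011 v 0.060 rms 0.0014
pred [-0.004  0.002  0.004  0.005  0.004  0.003  0.001  0.001]
phi 0.072  dy -0.90 dz -0.07
phi 0.052  dy -0.30 dz -0.02
phi 0.055  dy 0.04 dz 0.00
phi 0.067  dy 0.18 dz 0.01
phi 0.080  dy 0.19 dz 0.01
phi 0.089  dy 0.14 dz 0.01
```

Emit:
{"method": "apply_moves", "body": {"plan": [[[0,-0.9,-0.05,0,0,0,0.1],[0,-0.3,0,0,0,0,0.1],[0,0.05,0,0,0,0,0.1],[0,0.2,0,0,0,0,0.1]]]}}

```text
time: 12.78
eef_pos: [512.9, 74.1, 237.0]
ee_rot: [[1.0, -0.03, -0.0], [-0.03, -1.0, 0.001], [-0.0, -0.001, -1.0]]
contact_force: [1.1, 0.3, 2.7]
opening: 19.2
grasp_force: 22.3
```

```bash
python3 m.py "-0.9,-0.05 -0.3,0 0.05,0 0.2,0" 0 2
```

```text
12.78 [ 0.004 -0.002]
12.82 [ 0.003 -0.002]
phi cmd 0.069 meas 0.066 | cmd z 237.5 meas z 237.0 F [0.2 0.5 3.5]
kg 0.450 b -0.028 | th 0.000 v -0.015 rms 0.0015
pred [-0.002 -0.003 -0.004 -0.003 -0.002 -0.001 -0.001 -0.   ]
phi 0.101  dy 0.47 dz 0.01
phi 0.111  dy 0.15 dz 0.02
phi 0.109  dy -0.03 dz -0.00
phi 0.103  dy -0.09 dz -0.01
phi 0.097  dy -0.09 dz -0.01
phi 0.093  dy -0.06 dz -0.01
```

Emit:
{"method": "apply_moves", "body": {"plan": [[[0,0.45,0,0,0,0,0.1],[0,0.15,0,0,0,0,0.1],[0,-0.05,0,0,0,0,0.1],[0,-0.1,0,0,0,0,0.1]]]}}

```text
time: 13.38
eef_pos: [512.7, 68.9, 236.8]
ee_rot: [[1.0, -0.03, -0.001], [-0.03, -1.0, -0.001], [-0.001, 0.001, -1.0]]
contact_force: [0.8, 0.9, 0.9]
opening: 19.3
grasp_force: 22.0
```

```bash
python3 m.py "0.45,0 0.15,0 -0.05,0 -0.1,0" 0 2
```

```text
13.38 [-0.001 -0.013]
13.43 [-0.001 -0.014]
phi cmd 0.099 meas 0.101 | cmd z 237.5 meas z 236.8 F [0.3 0.6 0.7]
kg 0.450 b -0.029 | th -0.008 v -0.007 rms 0.0005
pred [-0.008 -0.008 -0.006 -0.004 -0.003 -0.001 -0.001 -0.   ]
phi 0.118  dy 0.27 dz 0.04
phi 0.116  dy -0.02 dz -0.00
phi 0.107  dy -0.13 dz -0.01
phi 0.099  dy -0.13 dz -0.01
phi 0.093  dy -0.09 dz -0.01
phi 0.090  dy -0.04 dz -0.00
```

Emit:
{"method": "apply_moves", "body": {"plan": [[[0,0.3,0.05,0,0,0,0.1],[0,0,0,0,0,0,0.1],[0,-0.1,0,0,0,0,0.1],[0,-0.15,0,0,0,0,0.1]]]}}

```text
time: 13.98
eef_pos: [512.7, 68.2, 236.7]
ee_rot: [[1.0, -0.03, -0.0], [-0.03, -1.0, -0.001], [-0.0, 0.001, -1.0]]
contact_force: [-1.3, 0.8, 2.9]
opening: 19.5
grasp_force: 22.2
```

```bash
python3 m.py "0.3,0.05 0,0 -0.1,0 -0.15,0" 0 2
```

```text
13.97 [ 0.004 -0.   ]
14.03 [0.005 0.   ]
phi cmd 0.103 meas 0.105 | cmd z 237.0 meas z 236.7 F [-1.4 -0.2  2.6]
kg 0.450 b -0.028 | th 0.005 v 0.033 rms 0.0005
pred [0.008 0.01  0.009 0.007 0.005 0.003 0.001 0.   ]
phi 0.057  dy -0.68 dz -0.09
phi 0.051  dy -0.08 dz -0.00
phi 0.063  dy 0.18 dz 0.01
phi 0.079  dy 0.23 dz 0.02
phi 0.091  dy 0.18 dz 0.02
phi 0.098  dy 0.11 dz 0.01
```

Emit:
{"method": "apply_moves", "body": {"plan": [[[0,-0.7,-0.05,0,0,0,0.1],[0,-0.1,0,0,0,0,0.1],[0,0.2,0,0,0,0,0.1],[0,0.25,0,0,0,0,0.1]]]}}

```text
time: 14.58
eef_pos: [512.9, 72.4, 236.9]
ee_rot: [[1.0, -0.03, -0.0], [-0.03, -1.0, 0.001], [-0.0, -0.001, -1.0]]
contact_force: [-1.2, 0.3, 2.8]
opening: 19.2
grasp_force: 22.3
```

```bash
python3 m.py "-0.7,-0.05 -0.1,0 0.2,0 0.25,0" 0.1 2
```

```text
14.57 [0.008 0.002]
14.62 [0.007 0.001]
phi cmd 0.079 meas 0.078 | cmd z 237.5 meas z 236.9 F [-1.3  0.8  3.4]
kg 0.450 b -0.028 | th 0.003 v -0.026 rms 0.0004
pred [0.002 0.012 0.031 0.052 0.071 0.086 0.095 0.099]
phi 0.271  dy 2.83 dz 0.48
phi 0.252  dy -0.28 dz -0.07
phi 0.159  dy -1.36 dz -0.28
phi 0.068  dy -1.36 dz -0.16
phi 0.008  dy -0.90 dz -0.03
phi -0.018  dy -0.39 dz 0.00
```

The tray has been level for more than 6 s. Now I tip it slowly to the right.

Emit:
{"method": "apply_moves", "body": {"plan": [[[0,2.8,0.45,0,0,0,0.1],[0,-0.3,-0.05,0,0,0,0.1],[0,-1.35,-0.3,0,0,0,0.1],[0,-1.35,-0.15,0,0,0,0.1]]]}}

```text
time: 15.18
eef_pos: [513.3, 75.2, 237.9]
ee_rot: [[1.0, -0.03, 0.001], [-0.03, -1.0, -0.0], [0.001, 0.0, -1.0]]
contact_force: [1.3, -1.4, 1.1]
opening: 19.2
grasp_force: 21.9
```

```bash
python3 m.py "2.8,0.45 -0.3,-0.05 -1.35,-0.3 -1.35,-0.15" 0.2 2
```

```text
15.18 [0.073 0.052]
15.22 [0.082 0.063]
phi cmd 0.066 meas 0.059 | cmd z 238.0 meas z 237.9 F [ 0.3 -1.2  3.5]
kg 0.451 b -0.027 | th 0.080 v 0.176 rms 0.0016
pred [0.103 0.127 0.151 0.17  0.185 0.194 0.199 0.201]
phi 0.098  dy 0.48 dz 0.06
phi 0.046  dy -0.78 dz -0.06
phi -0.017  dy -0.94 dz -0.01
phi -0.059  dy -0.63 dz 0.02
phi -0.075  dy -0.25 dz 0.02
phi -0.072  dy 0.05 dz -0.00
```

Emit:
{"method": "apply_moves", "body": {"plan": [[[0,0.3,0.05,0,0,0,0.1],[0,-0.8,-0.05,0,0,0,0.1],[0,-0.95,0,0,0,0,0.1]]]}}

```text
time: 15.65
eef_pos: [513.7, 88.2, 237.7]
ee_rot: [[1.0, -0.031, 0.001], [-0.031, -1.0, -0.001], [0.001, 0.001, -1.0]]
contact_force: [0.2, -3.0, 2.4]
opening: 19.0
grasp_force: 22.3
```

```bash
python3 m.py "0.3,0.05 -0.8,-0.05 -0.95,0" 0.25 2
```

```text
15.65 [0.139 0.122]
15.70 [0.144 0.128]
phi cmd -0.031 meas -0.028 | cmd z 238.0 meas z 237.5 F [ 0.5 -1.5  3.7]
kg 0.438 b -0.028 | th 0.143 v 0.091 rms 0.0032
pred [0.154 0.171 0.191 0.211 0.227 0.239 0.246 0.25 ]
phi 0.116  dy 2.20 dz 0.09
phi 0.102  dy -0.21 dz -0.02
phi 0.035  dy -1.00 dz -0.07
phi -0.028  dy -0.95 dz -0.00
phi -0.067  dy -0.58 dz 0.03
phi -0.080  dy -0.19 dz 0.01
```

Emit:
{"method": "apply_moves", "body": {"plan": [[[0,2.2,0.1,0,0,0,0.1],[0,-0.2,0,0,0,0,0.1],[0,-1.0,-0.1,0,0,0,0.1],[0,-0.9,0,0,0,0,0.1]]]}}

```text
time: 16.25
eef_pos: [513.6, 88.1, 237.3]
ee_rot: [[1.0, -0.03, 0.0], [-0.03, -1.0, -0.001], [0.0, 0.001, -1.0]]
contact_force: [1.5, -2.7, 1.1]
opening: 18.9
grasp_force: 22.4
```

```bash
python3 m.py "2.2,0.1 -0.2,0 -1.0,-0.1 -0.9,0" 0.28 2
```

```text
16.25 [0.228 0.214]
16.30 [0.237 0.215]
phi cmd -0.024 meas -0.027 | cmd z 238.0 meas z 237.4 F [ 1.5 -2.   2. ]
kg 0.457 b -0.030 | th 0.234 v 0.155 rms 0.0029
pred [0.253 0.269 0.28  0.28  0.28  0.28  0.28  0.28 ]
phi -0.056  dy -0.48 dz 0.01
phi -0.061  dy -0.07 dz 0.00
phi -0.054  dy 0.11 dz -0.01
phi -0.048  dy 0.08 dz -0.00
phi -0.046  dy 0.04 dz -0.00
phi -0.045  dy 0.01 dz -0.00
```

Emit:
{"method": "apply_moves", "body": {"plan": [[[0,-0.5,0,0,0,0,0.1],[0,0,0,0,0,0,0.1],[0,0.1,0,0,0,0,0.1],[0,0.1,0,0,0,0,0.1],[0,0.1,0,0,0,0,0.1]]]}}

```text
time: 16.98
eef_pos: [513.7, 89.9, 237.7]
ee_rot: [[1.0, -0.031, 0.001], [-0.031, -1.0, 0.001], [0.001, -0.001, -1.0]]
contact_force: [1.5, 0.7, 3.4]
opening: 19.1
grasp_force: 22.3
```

```bash
python3 m.py "-0.5,0 0,0 0.1,0 0.1,0 0.1,0" 0.28 2
```

```text
16.98 [0.283 0.266]
17.02 [0.286 0.265]
phi cmd -0.038 meas -0.039 | cmd z 238.0 meas z 237.6 F [ 1.1 -0.3  2.8]
kg 0.453 b -0.026 | th 0.280 v 0.000 rms 0.0028
pred [0.28 0.28 0.28 0.28 0.28 0.28 0.28 0.28]
phi -0.038  dy 0.00 dz -0.00
phi -0.038  dy 0.00 dz 0.00
phi -0.038  dy 0.00 dz 0.00
phi -0.038  dy 0.00 dz 0.00
phi -0.038  dy 0.00 dz 0.00
phi -0.038  dy 0.00 dz 0.00
```

The tray has landed gently on the right rest. I move the handle to square (unloaded), then open and rise straight up.

Emit:
{"method": "apply_moves", "body": {"plan": [[[0,0.8,0,0,0,0,0.1],[0,0.8,0,0,0,0,0.1],[0,0.8,0.1,0,0,0,0.1],[0,0.8,0.1,0,0,0,0.1],[0,0.8,0.2,0,0,0,0.1],[0,0.7,0.2,0,0,0,0.1],[0,0,0,0,0,0,0.1],[0,0,0,0,0,0,0.1],[0,0,0,0,0,0,0.4],[0,0,0,0,0,0,0.7],[0,0,0,0,0,0,1],[0,0,0,0,0,0,1],[0,0,0,0,0,0,1],[0,0,-1.5,0,0,0,1],[0,0,-3,0,0,0,1],[0,0,-3,0,0,0,1],[0,0,-3,0,0,0,1],[0,0,-2,0,0,0,1],[0,0,0,0,0,0,1],[0,0,0,0,0,0,1]]]}}

```text
time: 19.58
eef_pos: [511.7, 42.5, 356.0]
ee_rot: [[1.0, -0.03, -0.001], [-0.03, -1.0, -0.0], [-0.001, 0.0, -1.0]]
contact_force: [-0.5, 0.6, -0.8]
opening: 85.3
grasp_force: 0.0
```

```bash
python3 - <<'E'
from station import *
import cv2,numpy as np
a=read_camera("side")["image"]
for _ in range(8): read_camera("top")
b=read_camera("side")["image"];t=read_camera("top")["image"]
s=read_state();print(s["time"],np.round(s["eef_pos"],1),np.round(s["contact_force"],1),np.abs(a.astype(int)-b)[150:290,200:345].mean())
cv2.imwrite("pics/f.png",np.hstack([cv2.resize(b[120:300,190:390,::-1],(400,360)),cv2.resize(t[100:280,100:300,::-1],(400,360))]))
E
```

```text
20.125 [512.1  42.6 356.4] [-0.8  0.1  0.8] 2.2039080459770113
```

View pics/f.png

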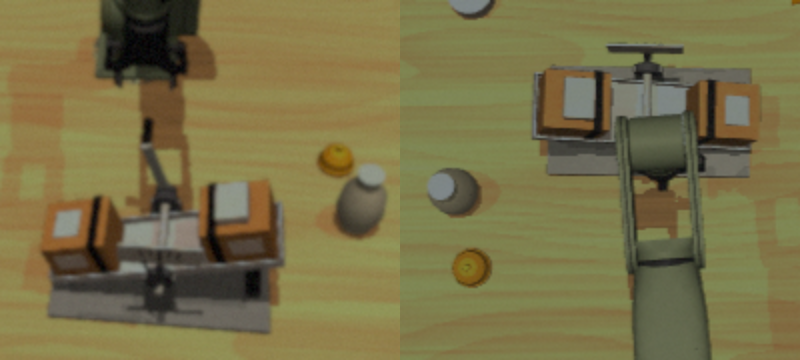

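The tray lies on its right rest with the handle free (bar at about (147,132) in the left crop). The gripper is clear above it, and the vase and bell are where they were. I hand the job in.

```bash
python3 -c "from station import *;print(finish_job())"
```

```text
the job is handed in; nothing more can be done
None
```

I held the tray level for over 6 s and set it down gently on its right-hand rest. The handle is released, the vase and bell look undisturbed in the last pictures (the stapler and sharpener were out of frame but never approached), and the job is handed in; no verdict came back.

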